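Find the wheel's high spot with the plunger indicator

TASK

The crank wheel on the truing stand has one high spot on its rim. Slide the indicator in by its fin until the plunger is pressed about 3 mm in on the rim, then turn the wheel by its knob one full turn anticlockwise with the plunger riding on it, and at last turn the wheel so that the crest of the high spot stands under the plunger and leave it there, still touching. Never drive the plunger hard onto its stop, and leave the things lying about alone.

Things in the scene. Friction and masses are not known exactly. Their poses are not given: they have to be found in the camera images.
- stand: Truing stand, fixed: flat dark steel base plate 220 x 420 x 12 mm. Origin: centre of its underside, on the table. Its +y runs along the plate from the wheel to the indicator; its +x points away from the robot when unturned (turned by up to 0.4 rad); z up. It carries spindle, wheel and crank.
- spindle (a point): The wheel's vertical turning axis at stand (0, -110 mm), 54 mm above the table. The plain aluminium wheel (46 to 62 mm above the table) has 90 mm radius except at one high spot: a smooth swelling, crest about 4 mm farther out, fading out about 0.6 rad either side. Where it is cannot be known beforehand; at the start it is not at the plunger.
- wheel (a joint): Angle of wheel and crank (rad), positive anticlockwise from above, endless; starts at -0.5 to 0.5; stays where left (friction about 0.12 N m plus the plunger's rub: a few N at the knob). At 0 the knob lies along the stand's +x from the spindle, at angle a turned by a from there.
- knob_mid (a point): Middle of the upright round wooden crank knob: 22 mm diameter, 50 mm from the spindle axis, 97.5 mm above the table; the knob reaches from 76 to 118 mm. It spins freely on its pin, so a hand that grips it can carry it round without turning itself. Under it is the crank arm (16 mm wide, top 75 mm above the table).
- slideway: Fixed slide of the indicator, on the base plate: a steel bar 30 mm wide along the stand's y. Its origin lies at the stand's origin, 12 mm higher, axes as the stand's.
- carriage (a joint): How far the indicator's carriage has been slid along the stand's -y towards the wheel (m), 0 to 0.050; starts at 0 to 0.020. Stiff: about 9 N of friction holds it where it is left. With the plunger free, the plunger's tip lies 122 mm minus this from the spindle axis.
- fin (a point): Point in the upright steel fin at the back of the carriage, the part to hold: 14 mm thick along the slide, 30 mm wide across it, top 106 mm above the table; this point is in its middle, 87 mm above the table, 123 mm behind the free plunger's tip. 30 mm of free space before it, then the indicator's round case (56 mm diameter, top 66 mm above the table).
- plunger (a joint): How far the sprung plunger is pushed in (m): 0 free, 0.010 fully in (hard stop). Spring: 1 N at 0, plus 0.4 N per mm, to 5 N. The dial on the carriage shows it: white face upward, black pointer turning clockwise from above by 0.45 rad per mm, pointing towards the wheel at 0.
- tip (a point): Foremost point of the plunger's ball tip (8 mm ball, 54 mm above the table), on the line from the spindle along the stand's +y; when it touches the rim its distance from the spindle axis is the rim's radius there.
- spanner: Bystander: small steel spanner, 110 mm, lying on the stand's base plate beside the slide; origin under its middle.
- cup_a: Bystander: small aluminium candle cup, 40 mm across, 22 mm tall, on the base plate beside the slide; origin under its middle.
- cup_b: Bystander: another such cup on the base plate; origin under its middle.
- cup_c: Bystander: a third such cup, on the table; origin under its middle.
- pin_jar: Bystander: lidded glass jar of 70 mm diameter, 90 mm tall; origin under its middle.
- screwdriver: Bystander: screwdriver, 190 mm, lying on the table; origin under its middle.
- mug: Bystander: white mug, 80 mm across, 90 mm tall; origin under its middle.

How it is judged (in metres and radians):
On the way, in this order (a step that is already met when the one before it is completed fails the run):
1. the plunger is pressed 1 to 5 mm in, on the rim (contact force between stand and slideway above 0.3 N and value of joint plunger between 0.001 and 0.005 m and value of joint wheel below 1 rad), for 0.3 s.
2. a third of the turn made anticlockwise with the plunger on the rim (value of joint wheel above 2 rad and contact force between stand and slideway above 0.3 N and value of joint plunger above 0.0003 m), for 0.02 s.
3. two thirds of the turn made with the plunger on the rim (value of joint wheel above 3.9 rad and contact force between stand and slideway above 0.3 N and value of joint plunger above 0.0003 m), for 0.02 s.
4. the turn made with the plunger on the rim (value of joint wheel above 5.7 rad and contact force between stand and slideway above 0.3 N and value of joint plunger above 0.0003 m), for 0.02 s.
At the end, for the whole second after the job is handed in: The plunger touches the rim with more than 0.3 N, pushed in more than 1 mm and less than 9.7 mm; its tip is more than 93.5 mm from the spindle axis, that is within half a millimetre of the crest of the high spot (about 0.2 rad either side of it); the wheel stands still (horizontal distance between tip and spindle above 0.0935 m and contact force between stand and slideway above 0.3 N and value of joint plunger between 0.001 and 0.0097 m and velocity of joint wheel between -0.05 and 0.05 rad/s).
It fails at once if the plunger is pressed against the wheel with more than 8 N (contact force between stand and slideway above 8 N).
It fails at once if a bystander is pushed more than 30 mm (distance of any of spanner, cup_a, cup_b, cup_c, pin_jar, screwdriver, mug from where it was at the start of the episode above 0.03 m).
It also fails if it takes over 72 s, if anything falls off the work surface, if the arm or the gripper's body presses on something with over 40 N, if the wrist force passes 120 N, or if a joint passes its speed limit or range.

ROBOT

A 7-joint arm with a two-finger parallel gripper is mounted at the origin on the work surface. World frame = base frame: x ahead of the robot, y to its left, z up, the work surface at z = 0. Lengths are in mm, angles in rad, forces in N, time in s.
With the tool pointing down it reaches from about 400 to 875 mm from the base axis. Payload 4.4 kg.
Tool frame: the origin (TCP) lies between the finger pads; the fingertips stand 22 mm ahead of it and the grasp point (between the pads) lies 3 mm ahead of it; z points along the fingers, y is the line along which they close (so a half turn about z gives the same grasp; the last joint's range is limited). The gripper opens to 85 mm and grips with 20 to 120 N. Pads are 22 mm wide; open, the fingers measure 114 mm over their backs; the gripper's body (76 mm by 85 mm) begins 54 mm behind the grasp point. The pads swing forward as they close: fully open they stand 13 mm farther back than shut.
Start: joints at [1.201, 0.628, 0.038, 1.517, -0.027, 0.996, -0.02], TCP at [194.474, -620.24, 230.813] pointing down, gripper open.
Joint ranges: [-3.06, 3.06], [-0.37, 2.12], [-1.25, 1.32], [0.18, 2.47], [-1.1, 4.24], [0.23, 1.98], [-2.94, 2.94]. Speed limits (rad/s): [2.57, 2.57, 3.14, 3.14, 3.14, 3.14, 3.14].

INTERFACE

Orientations are given as [roll, pitch, yaw] about the fixed x, y, z axes, in that order (R = Rz(yaw) Ry(pitch) Rx(roll)).
In Python, from cell import ctrl gives the robot as it stands.
- The arm moves only by the tool step_arm, never from a script. Its argument "plan" is a list of rows, each an object of numbers: "dx", "dy", "dz": the shift along the tool's x, y, z scaled (see below); "ax", "ay", "az": the turn, a rotation vector about the tool's x, y, z scaled (see below); "gripper": the opening, from 0 (shut) to 1 (fully open). A call has 1 to 20 rows; each row shifts and turns the commanded pose from where the row before left it, along the tool's axes as they then stand; what a row does not reach is not made up. The controller multiplies each number of a shift by 0.3 m and each number of a turn by 90 degrees. A row lasts 1/8 s, in which the tool goes at most 62.5 mm and 10.7 degrees, less where a joint would pass 70% of its speed; a pose out of reach is approached as far as the arm can. A call with a number of a shift or a turn outside -1 to 1 is refused whole. A call with a gripper value outside its range is refused whole. The fingers move at their own pace and stop on an object; the grip force is fixed at half the most. Time passes only in rows, so rows that do not move let the fingers close. It gives the time, the measured TCP pose, the force, the opening and the grip force at its end, in the units of the state.
- ctrl.read_state(): the state, without advancing time (a new reading comes with each control period).
- ctrl.get_image(name): name is "side" or "top" or "wrist"; returns a dict with "color" (384x512x3 uint8, red, green, blue), "range_z" (384x512 float32, mm along the optical axis (not along the pixel's ray), 0 where there is no reading), "fx", "fy", "cx", "cy" (pixels), "T" (4x4, takes a point from camera to world coordinates); the wrist camera has in their place "T_tool_cam" (4x4, takes a point from camera to tool coordinates, whose origin is the TCP and whose axes are the flange's). Camera axes: x right, y down, z forward; pixel columns grow to the right and rows downward; lengths in mm; the calibration is good to about 2 mm. A picture is of the moment at which its call begins: read the wrist's pose just before it.
- ctrl.finish_job(): hands the job in; it is judged then, once.
The state is a dict: "clock": time; "qpos": joint angles; "qd": joint speeds; "tau": joint torques, N m; "eef_pos": TCP position; "tool_rot": TCP orientation; "force": force on the tool from outside, world axes, zero at the start; "torque": the same for the moment, N m; "width": finger opening in mm; "gripper_force": force on a finger pad.
Only numpy, scipy, OpenCV 4.12 (cv2) and the standard library are available. Lean on these libraries where they do the work, as an engineer would, in place of code of your own. Each camera call takes 0.05 s, during which the arm holds its last target. There are 200 camera calls.

## Working session

There is one attempt and no reset: what is moved stays moved. The work goes in short steps, Python scripts to look and compute and a tool call to move; the robot and the scene stay as the last step left them, time stands still between calls to the robot, and variables do not carry over. Pictures are saved under pics/ and viewed, at most 13 in all, crops included, and the job is handed in when it is done.

Besides the shell and the picture viewer there is one more tool, called after "Call:" as name([rows], argument=value, ...), one row to a line, values as JSON. step_arm: Moves the arm, as the interface text tells. Shifts and turns lie within -1 to 1; 1 stands for 0.3 m of shift or 90 degrees of turn. Its arguments: {"type":"object","properties":{"plan":{"type":"array"}},"required":["plan"]}

```bash
mkdir -p pics; ls; python3 - <<'E'
from cell import ctrl
import cv2,numpy as np
s=ctrl.read_state();print(s)
for n in("top","side"):
    im=ctrl.get_image(n);np.save(n+'.npy',im,allow_pickle=True)
    print(n,im['fx'],im['cx'],im['cy'],im['T'])
    cv2.imwrite(f'pics/{n}0.png',im['color'][:,:,::-1])
E
```

```text
pics
{'clock': 0.0, 'qpos': array([ 1.20120811,  0.62934064,  0.03841799,  1.51840368, -0.02700332,
        0.99628663, -0.01999063]), 'qd': array([ 6.18752688e-05,  7.82183295e-05,  2.32460156e-04, -6.74812616e-04,
        3.71291798e-04, -1.93322863e-06, -7.53036017e-04]), 'tau': array([ 5.61318375e-04, -5.63400435e+01,  1.22686721e+00, -1.93443203e+01,
        1.11669450e-02,  1.05913274e-02,  7.24664403e-06]), 'eef_pos': array([ 194.28823258, -619.61119312,  229.88079699]), 'tool_rot': array([-3.13967157e+00,  8.91799678e-06,  3.03814354e-01]), 'force': array([-0.32724872, -0.69222371,  0.04535928]), 'torque': array([-0.02350476,  0.01184517,  0.02525175]), 'gripper_force': 0.0, 'width': 85.67859849544922}
top 405.23596621153916 255.92404686043838 196.8913258496384 [[-2.14269592e-02 -9.88237580e-01  1.51417871e-01  3.11055789e+02]
 [-9.99738011e-01  2.23984984e-02  4.71339530e-03  1.80580947e+01]
 [-8.04948731e-03 -1.51277208e-01 -9.88458604e-01  1.50555240e+03]
 [ 0.00000000e+00  0.00000000e+00  0.00000000e+00  1.00000000e+00]]
side 474.63342329688555 254.82425717425028 192.63959697210035 [[-9.92259644e-01 -8.10722889e-02  9.40642474e-02  4.30936671e+02]
 [-1.23903575e-01  6.96920092e-01 -7.06364134e-01  9.04142197e+02]
 [-8.28870678e-03 -7.12551521e-01 -7.01570829e-01  1.00369707e+03]
 [ 0.00000000e+00  0.00000000e+00  0.00000000e+00  1.00000000e+00]]
```

```bash
python3 - <<'E'
import cv2,numpy as np
a=cv2.imread('pics/top0.png');b=cv2.imread('pics/side0.png')
cv2.imwrite('pics/both.png',np.vstack([cv2.resize(a,(400,300)),cv2.resize(b,(400,300))]))
E
```

```text
(no output)
```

View pics/top0.png

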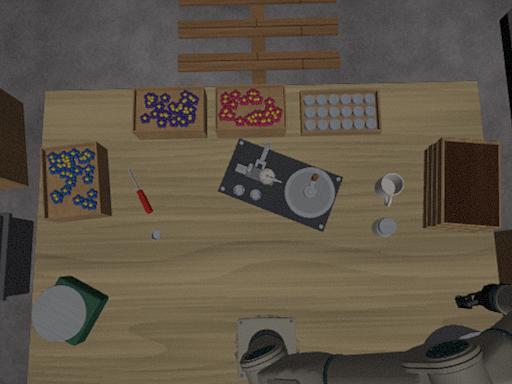

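View pics/side0.png

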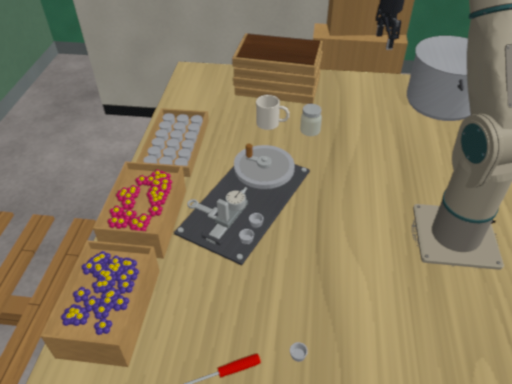

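The top view shows the dark plate centred near (281,184), the wheel at (310,192), the knob at (315,177), the dial at (267,176) and the fin near (243,169). Cups lie at (239,190) and (256,195), with the spanner at (263,155). The side view agrees.

```bash
cat > h.py <<'E'
import numpy as np,cv2
from cell import ctrl
from scipy.spatial.transform import Rotation as R
def Tw(im,s):
    if 'T' in im: return np.array(im['T'])
    T=np.eye(4);T[:3,:3]=R.from_euler('xyz',s['tool_rot']).as_matrix();T[:3,3]=s['eef_pos']
    return T@np.array(im['T_tool_cam'])
def ray(im,T,uv,z):
    uv=np.atleast_2d(uv).astype(float)
    d=np.c_[(uv[:,0]-im['cx'])/im['fx'],(uv[:,1]-im['cy'])/im['fy'],np.ones(len(uv))]@T[:3,:3].T
    return T[:3,3]+d*((z-T[2,3])/d[:,2])[:,None]
def cloud(im,T):
    v,u=np.mgrid[:384,:512];Z=im['range_z'].astype(float)
    P=np.stack([(u-im['cx'])/im['fx']*Z,(v-im['cy'])/im['fy']*Z,Z],-1)
    return P@T[:3,:3].T+T[:3,3]
E
python3 - <<'E'
from h import *
im=np.load('top.npy',allow_pickle=True).item();T=np.array(im['T'])
P=cloud(im,T);hsv=cv2.cvtColor(im['color'],cv2.COLOR_RGB2HSV)
roi=np.zeros((384,512),bool);roi[125:245,205:355]=1
m=(hsv[...,2]<95)&roi
n,l,st,c=cv2.connectedComponentsWithStats(m.astype(np.uint8));k=1+st[1:,4].argmax()
pts=np.argwhere(l==k)[:,::-1]
r=cv2.minAreaRect(ray(im,T,pts,12)[:,:2].astype(np.float32));print('plate',r)
w=roi&(P[...,2]>54)&(P[...,2]<70)&(hsv[...,1]<60);w[:,:283]=0
q=ray(im,T,np.argwhere(w)[:,::-1],62)[:,:2].astype(np.float32);print('wheel',cv2.minEnclosingCircle(q),len(q),np.median(P[w][:,2]))
b=roi&(hsv[...,1]>110)&(P[...,2]>80);print('knob',b.sum(),P[b].mean(0) if b.any() else 0)
for z in (90,125):
    f=roi&(P[...,2]>z-8)&(P[...,2]<z+20);f[:,283:]=0;print('fin?',f.sum(),P[f].mean(0) if f.any() else 0)
E
```

```text
plate ((587.8175048828125, -66.07989501953125), (422.3828125, 223.8433380126953), 67.4920883178711)
wheel ((548.3333129882812, -167.13168334960938), 92.5730209350586) 1766 62.17181370070864
knob 167 [745.55789248  -4.30646381  95.64115495]
fin? 268 [760.05031688  48.48659116  95.94337697]
fin? 0 0
```

Call:
step_arm([
  {"dx": 0.126,"dy": -0.1,"dz": -0.021},
  {"dx": 0.126,"dy": -0.1,"dz": -0.021},
  {"dx": 0.126,"dy": -0.1,"dz": -0.021},
  {"dx": 0.126,"dy": -0.1,"dz": -0.021},
  {"dx": 0.126,"dy": -0.1,"dz": -0.021},
  {"dx": 0.126,"dy": -0.1,"dz": -0.021},
  {"dx": 0.126,"dy": -0.1,"dz": -0.021},
  {"dx": 0.126,"dy": -0.1,"dz": -0.021},
  {"dx": 0.126,"dy": -0.1,"dz": -0.021},
  {"dx": 0.126,"dy": -0.1,"dz": -0.021},
  {"dx": 0.126,"dy": -0.1,"dz": -0.021},
  {"dx": 0.126,"dy": -0.1,"dz": -0.021},
  {"dx": 0.126,"dy": -0.1,"dz": -0.021},
  {"dx": 0.126,"dy": -0.1,"dz": -0.021},
  {"az": 0.0885},
  {"az": 0.0885},
  {"az": 0.0885},
  {"az": 0.0885},
  {"az": 0.0885},
  {"gripper": 0.5},
])

```text
invalid input
```

```bash
python3 - <<'E'
from h import *
s=ctrl.read_state();im=ctrl.get_image('wrist');np.save('w1.npy',(im,s),allow_pickle=True)
cv2.imwrite('pics/w1.png',im['color'][:,:,::-1])
print(s['clock'],s['eef_pos'],s['tool_rot'],s['width'],im['T_tool_cam'],im['fx'])
E
```

```text
0.1 [ 194.29807242 -619.67512319  229.96663663] [-3.13985339e+00  2.18698145e-06  3.03740170e-01] 85.77974036268704 [[ 7.56780866e-05 -9.63520263e-01 -2.67635382e-01  6.73394526e+01]
 [ 9.99999206e-01  4.09499343e-04 -1.19148255e-03  3.71159565e-02]
 [ 1.25761410e-03 -2.67635079e-01  9.63519529e-01 -1.42447789e+02]
 [ 0.00000000e+00  0.00000000e+00  0.00000000e+00  1.00000000e+00]] 309.5736117622081
```

View pics/w1.png

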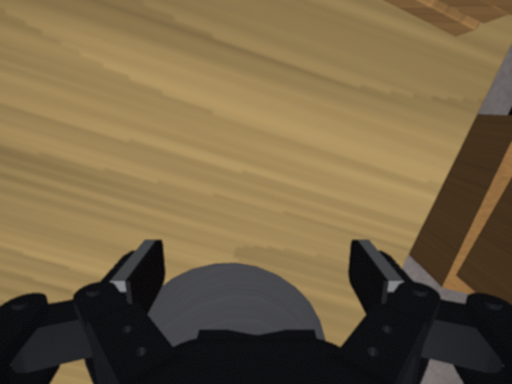

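The move was refused, so the picture shows only bare table at the start pose. The rows probably need every key.

Call:
step_arm([
  {"dx": 0.126,"dy": -0.1,"dz": -0.021,"ax": 0,"ay": 0,"az": 0,"gripper": 0.5},
  {"dx": 0.126,"dy": -0.1,"dz": -0.021,"ax": 0,"ay": 0,"az": 0,"gripper": 0.5},
  {"dx": 0.126,"dy": -0.1,"dz": -0.021,"ax": 0,"ay": 0,"az": 0,"gripper": 0.5},
  {"dx": 0.126,"dy": -0.1,"dz": -0.021,"ax": 0,"ay": 0,"az": 0,"gripper": 0.5},
  {"dx": 0.126,"dy": -0.1,"dz": -0.021,"ax": 0,"ay": 0,"az": 0,"gripper": 0.5},
  {"dx": 0.126,"dy": -0.1,"dz": -0.021,"ax": 0,"ay": 0,"az": 0,"gripper": 0.5},
  {"dx": 0.126,"dy": -0.1,"dz": -0.021,"ax": 0,"ay": 0,"az": 0,"gripper": 0.5},
  {"dx": 0.126,"dy": -0.1,"dz": -0.021,"ax": 0,"ay": 0,"az": 0,"gripper": 0.5},
  {"dx": 0.126,"dy": -0.1,"dz": -0.021,"ax": 0,"ay": 0,"az": 0,"gripper": 0.5},
  {"dx": 0.126,"dy": -0.1,"dz": -0.021,"ax": 0,"ay": 0,"az": 0,"gripper": 0.5},
  {"dx": 0.126,"dy": -0.1,"dz": -0.021,"ax": 0,"ay": 0,"az": 0,"gripper": 0.5},
  {"dx": 0.126,"dy": -0.1,"dz": -0.021,"ax": 0,"ay": 0,"az": 0,"gripper": 0.5},
  {"dx": 0.126,"dy": -0.1,"dz": -0.021,"ax": 0,"ay": 0,"az": 0,"gripper": 0.5},
  {"dx": 0.126,"dy": -0.1,"dz": -0.021,"ax": 0,"ay": 0,"az": 0,"gripper": 0.5},
  {"dx": 0,"dy": 0,"dz": 0,"ax": 0,"ay": 0,"az": 0.0885,"gripper": 0.5},
  {"dx": 0,"dy": 0,"dz": 0,"ax": 0,"ay": 0,"az": 0.0885,"gripper": 0.5},
  {"dx": 0,"dy": 0,"dz": 0,"ax": 0,"ay": 0,"az": 0.0885,"gripper": 0.5},
  {"dx": 0,"dy": 0,"dz": 0,"ax": 0,"ay": 0,"az": 0.0885,"gripper": 0.5},
  {"dx": 0,"dy": 0,"dz": 0,"ax": 0,"ay": 0,"az": 0.0885,"gripper": 0.5},
  {"dx": 0,"dy": 0,"dz": 0,"ax": 0,"ay": 0,"az": 0,"gripper": 0.5},
])

```text
clock: 2.65
eef_pos: [573.6, -61.0, 318.8]
tool_rot: [3.141, 0.0, -0.39]
force: [-0.4, -0.0, 0.1]
width: 42.5
gripper_force: 0.0
```

```bash
python3 - <<'E'
from h import *
s=ctrl.read_state();im=ctrl.get_image('wrist');np.save('w1.npy',np.array((im,s),dtype=object),allow_pickle=True)
cv2.imwrite('pics/w2.png',im['color'][:,:,::-1])
print(s['clock'],s['eef_pos'],s['tool_rot'],s['width'],s['force'])
E
```

```text
2.65 [573.63257478 -61.04719347 318.76054577] [ 3.14116564e+00  4.32753610e-04 -3.89661175e-01] 42.50688122415719 [-0.39270268 -0.0106284   0.06065984]
```

View pics/w2.png

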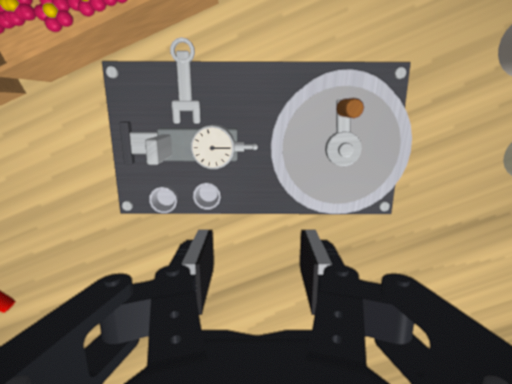

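The wrist view shows the wheel centred near (342,142), hub (345,150), knob top (354,107), plunger tip (257,147), dial (213,147) and fin (150,146). The cups at (163,200) and (207,196) and the spanner at (185,80) stand clear of the fin.

```bash
python3 - <<'E'
from h import *
im,s=np.load('w1.npy',allow_pickle=True);T=Tw(im,s);P=cloud(im,T)
hsv=cv2.cvtColor(im['color'],cv2.COLOR_RGB2HSV)
roi=np.zeros((384,512),bool);roi[55:220,100:420]=1
d=((hsv[...,2]<100)&roi).astype(np.uint8);d=cv2.morphologyEx(d,cv2.MORPH_CLOSE,np.ones((5,5)))
pts=np.argwhere(d)[:,::-1]
r=cv2.minAreaRect(ray(im,T,pts,12)[:,:2].astype(np.float32));print('plate',r)
w=((hsv[...,2]>105)&roi&(P[...,2]>50)).astype(np.uint8);w[:,:268]=0
cs,_=cv2.findContours(w,cv2.RETR_EXTERNAL,cv2.CHAIN_APPROX_NONE);c=max(cs,key=cv2.contourArea)[:,0]
q=ray(im,T,c,62)[:,:2]
from scipy.optimize import least_squares
o=least_squares(lambda p:np.hypot(*(q-p[:2]).T)-p[2],[546,-167,90],loss='soft_l1',f_scale=.5).x;print('wheel',o)
b=roi&(hsv[...,1]>140)&(hsv[...,0]<20)&(P[...,2]>112);k=P[b].mean(0);print('knobtop',b.sum(),k,ray(im,T,np.argwhere(b)[:,::-1].mean(0),118))
hub=P[135:165,330:360];print('hubz',hub[...,2].max())
y=np.array([np.cos(np.radians(67.5)),np.sin(np.radians(67.5))])
for z0,z1 in((98,125),):
    f=roi&(P[...,2]>z0)&(P[...,2]<z1);f[:,250:]=0;fp=P[f];print('fin',f.sum(),np.median(fp,0),fp.min(0),fp.max(0),'px',np.argwhere(f).min(0),np.argwhere(f).max(0))
    if f.any():print(cv2.minAreaRect(fp[:,:2].astype(np.float32)))
print('tip',ray(im,T,[258,147],54))
a=np.degrees(np.arctan2(*(q-o[:2]).T[::-1]));rr=np.hypot(*(q-o[:2]).T)
for t in range(-180,180,15):
    m=(a>=t)&(a<t+15);print(t+7,round(rr[m].mean(),2) if m.any() else None,end='; ')
E
```

```text
plate ((588.0394287109375, -65.39605712890625), (415.1239929199219, 216.095703125), 67.46092987060547)
wheel [ 546.74954931 -167.46740218   90.03641557]
knobtop 282 [ 594.066893   -179.96169448  120.88004755] [[ 593.69633875 -180.74851117  118.        ]]
hubz 461.1788972308671
fin 336 [634.25111124  44.03798122 104.88057969] [618.54034014  34.28421272  98.12010345] [648.95555753  55.79630828 107.93657804] px [138 145] [163 159]
((634.27587890625, 45.269439697265625), (14.696674346923828, 28.73458480834961), 65.52025604248047)
tip [[585.29981782 -68.10998815  54.        ]]
-173 90.34; -158 90.42; -143 90.17; -128 89.73; -113 89.52; -98 89.35; -83 89.02; -68 88.94; -53 90.74; -38 92.06; -23 92.26; -8 91.34; 7 89.91; 22 89.34; 37 89.65; 52 89.66; 67 89.93; 82 89.57; 97 89.75; 112 90.18; 127 90.32; 142 90.33; 157 90.27; 172 90.44;
```

Call:
step_arm([
  {"dx": 0.018,"dy": -0.135,"dz": 0,"ax": 0,"ay": 0,"az": 0,"gripper": 0.5},
  {"dx": 0.018,"dy": -0.135,"dz": 0,"ax": 0,"ay": 0,"az": 0,"gripper": 0.5},
  {"dx": 0.018,"dy": -0.135,"dz": 0,"ax": 0,"ay": 0,"az": 0,"gripper": 0.5},
  {"dx": 0,"dy": 0,"dz": 0.14,"ax": 0,"ay": 0,"az": 0,"gripper": 0.5},
  {"dx": 0,"dy": 0,"dz": 0.14,"ax": 0,"ay": 0,"az": 0,"gripper": 0.5},
  {"dx": 0,"dy": 0,"dz": 0.14,"ax": 0,"ay": 0,"az": 0,"gripper": 0.5},
  {"dx": 0,"dy": 0,"dz": 0.14,"ax": 0,"ay": 0,"az": 0,"gripper": 0.5},
  {"dx": 0,"dy": 0,"dz": 0.1,"ax": 0,"ay": 0,"az": 0,"gripper": 0.5},
  {"dx": 0,"dy": 0,"dz": 0.05,"ax": 0,"ay": 0,"az": 0,"gripper": 0.5},
  {"dx": 0,"dy": 0,"dz": 0.04,"ax": 0,"ay": 0,"az": 0,"gripper": 0.5},
  {"dx": 0,"dy": 0,"dz": 0,"ax": 0,"ay": 0,"az": 0,"gripper": 0.5},
  {"dx": 0,"dy": 0,"dz": 0,"ax": 0,"ay": 0,"az": 0,"gripper": 0},
  {"dx": 0,"dy": 0,"dz": 0,"ax": 0,"ay": 0,"az": 0,"gripper": 0},
  {"dx": 0,"dy": 0,"dz": 0,"ax": 0,"ay": 0,"az": 0,"gripper": 0},
  {"dx": 0,"dy": 0,"dz": 0,"ax": 0,"ay": 0,"az": 0,"gripper": 0},
])

```text
clock: 4.58
eef_pos: [636.0, 45.0, 95.4]
tool_rot: [-3.141, -0.002, -0.391]
force: [-1.3, -1.0, 6.5]
width: 12.0
gripper_force: 60.7
```

```bash
python3 - <<'E'
from h import *
s=ctrl.read_state();im=ctrl.get_image('wrist');np.save('w2.npy',np.array((im,s),dtype=object),allow_pickle=True)
cv2.imwrite('pics/w3.png',im['color'][:,:,::-1])
print(s['clock'],s['eef_pos'],s['tool_rot'],s['width'],s['force'],s['gripper_force'])
E
```

```text
4.575 [635.95730669  45.04596483  95.37201162] [-3.14056888e+00 -1.90163794e-03 -3.91278325e-01] 11.97594688858558 [-1.32899777 -1.00616181  6.53543405] 60.6720757484436
```

View pics/w3.png

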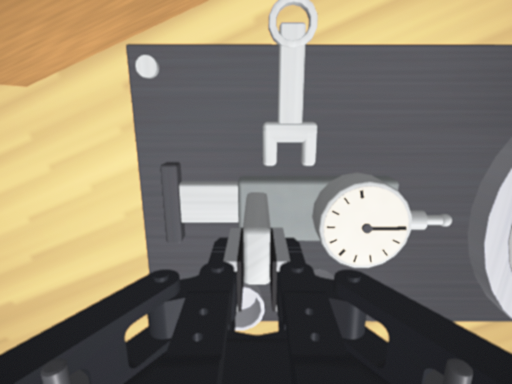

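The hand holds the fin, at about (257,240), and the dial pointer at (367,228) points at the wheel, so it reads 0. I'll slide most of the way.

Call:
step_arm([
  {"dx": 0,"dy": 0.009,"dz": 0,"ax": 0,"ay": 0,"az": 0,"gripper": 0},
  {"dx": 0,"dy": 0.009,"dz": 0,"ax": 0,"ay": 0,"az": 0,"gripper": 0},
  {"dx": 0,"dy": 0.009,"dz": 0,"ax": 0,"ay": 0,"az": 0,"gripper": 0},
  {"dx": 0,"dy": 0.009,"dz": 0,"ax": 0,"ay": 0,"az": 0,"gripper": 0},
  {"dx": 0,"dy": 0.009,"dz": 0,"ax": 0,"ay": 0,"az": 0,"gripper": 0},
  {"dx": 0,"dy": 0.009,"dz": 0,"ax": 0,"ay": 0,"az": 0,"gripper": 0},
  {"dx": 0,"dy": 0,"dz": 0,"ax": 0,"ay": 0,"az": 0,"gripper": 0},
  {"dx": 0,"dy": 0,"dz": 0,"ax": 0,"ay": 0,"az": 0,"gripper": 0},
])

```text
clock: 5.62
eef_pos: [631.7, 34.6, 95.4]
tool_rot: [-3.134, -0.004, -0.389]
force: [3.3, 7.0, 3.0]
width: 12.2
gripper_force: 60.4
```

```bash
cat > dial.py <<'E'
from h import *
s=ctrl.read_state();im=ctrl.get_image('wrist');T=Tw(im,s);np.save('w3.npy',np.array((im,s),dtype=object),allow_pickle=True)
def read(im,roi):
    hsv=cv2.cvtColor(im['color'],cv2.COLOR_RGB2HSV).astype(int);x0,x1,y0,y1=roi
    sub=np.zeros((384,512),np.uint8);sub[y0:y1,x0:x1]=((hsv[...,2]>215)&(hsv[...,1]<40))[y0:y1,x0:x1]
    cs,_=cv2.findContours(sub,cv2.RETR_EXTERNAL,cv2.CHAIN_APPROX_NONE);c=cv2.convexHull(max(cs,key=cv2.contourArea))
    e=cv2.fitEllipse(c);m=np.zeros_like(sub);cv2.ellipse(m,(e[0],(e[1][0]*.93,e[1][1]*.93),e[2]),1,-1)
    b=(m>0)&(hsv[...,2]<110)
    n,l,st,ce=cv2.connectedComponentsWithStats(b.astype(np.uint8),connectivity=8);ln=np.hypot(st[1:,2],st[1:,3])
    p=np.argwhere(l==1+ln.argmax())[:,::-1].astype(float)
    g=np.array(e[0]);d=p-g;r=np.hypot(*d.T);far=p[r>.5*r.max()].mean(0)
    return g,e[1],far
if __name__=='__main__':
    import sys
    roi=[int(v) for v in sys.argv[1:5]]
    g,ax,far=read(im,roi)
    a,b=ray(im,T,np.array([g,far]),66)[:,:2];ang=np.arctan2(*(b-a)[::-1])
    th=(np.radians(-112.5)-ang)%(2*np.pi)
    print('dial',g,ax,far,'mm',th/.45,(th-2*np.pi)/.45,s['clock'],s['eef_pos'],s['force'],s['width'])
E
python3 dial.py 300 430 165 285
```

```text
dial [371.78775024 225.0466156 ] (81.060791015625, 107.77923583984375) [397.  228.5] mm 0.3036944068918886 -13.658939609062745 5.625 [631.65932708  34.6301618   95.39021743] [3.26431717 7.02893751 2.97604598] 12.175285312092628
```

Call:
step_arm([
  {"dx": 0,"dy": 0.007,"dz": 0,"ax": 0,"ay": 0,"az": 0,"gripper": 0},
  {"dx": 0,"dy": 0.007,"dz": 0,"ax": 0,"ay": 0,"az": 0,"gripper": 0},
  {"dx": 0,"dy": 0.006,"dz": 0,"ax": 0,"ay": 0,"az": 0,"gripper": 0},
  {"dx": 0,"dy": 0,"dz": 0,"ax": 0,"ay": 0,"az": 0,"gripper": 0},
  {"dx": 0,"dy": 0,"dz": 0,"ax": 0,"ay": 0,"az": 0,"gripper": 0},
])

```text
clock: 6.3
eef_pos: [629.4, 29.2, 95.4]
tool_rot: [-3.134, -0.004, -0.389]
force: [2.9, 7.6, 4.7]
width: 12.2
gripper_force: 60.4
```

```bash
python3 dial.py 300 430 165 285; python3 -c "
import numpy as np,cv2
im,s=np.load('w3.npy',allow_pickle=True);cv2.imwrite('pics/w4.png',im['color'][:,:,::-1])"
```

```text
dial [371.76187134 225.1337738 ] (80.98233795166016, 107.54368591308594) [397.  228.5] mm 0.29508497053772625 -13.667549045416909 6.3 [629.4168368   29.22658173  95.3955082 ] [2.92236313 7.59062183 4.66803351] 12.210195869455966
```

View pics/w4.png

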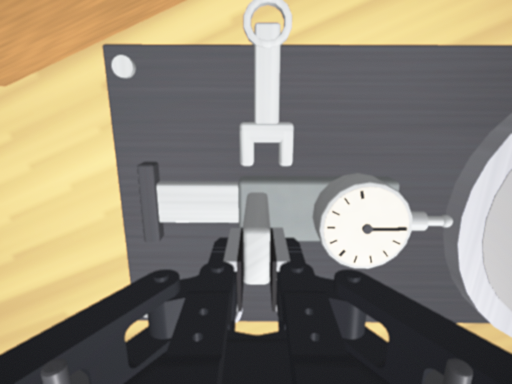

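Pointer still at 0; the tip at (452,221) stands a few mm short of the rim (about x=460).

Call:
step_arm([
  {"dx": 0,"dy": 0.007,"dz": 0,"ax": 0,"ay": 0,"az": 0,"gripper": 0},
  {"dx": 0,"dy": 0.007,"dz": 0,"ax": 0,"ay": 0,"az": 0,"gripper": 0},
  {"dx": 0,"dy": 0,"dz": 0,"ax": 0,"ay": 0,"az": 0,"gripper": 0},
  {"dx": 0,"dy": 0,"dz": 0,"ax": 0,"ay": 0,"az": 0,"gripper": 0},
])

```text
clock: 6.85
eef_pos: [628.2, 26.4, 95.4]
tool_rot: [-3.133, -0.004, -0.388]
force: [3.9, 9.8, 2.6]
width: 12.1
gripper_force: 60.3
```

```bash
python3 dial.py 300 430 165 285
```

```text
dial [371.73419189 225.30853271] (81.67032623291016, 108.24816131591797) [378.63636364 250.45454545] mm 2.723893796308467 -11.23874021964617 6.85 [628.24153523  26.40403364  95.38234993] [3.86510669 9.82149842 2.64447196] 12.051591959274587
```

```bash
python3 -c "
import numpy as np,cv2
im,s=np.load('w3.npy',allow_pickle=True);cv2.imwrite('pics/w5.png',cv2.resize(im['color'][160:290,300:500,::-1],None,fx=3,fy=3))"
```

```text
(no output)
```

View pics/w5.png

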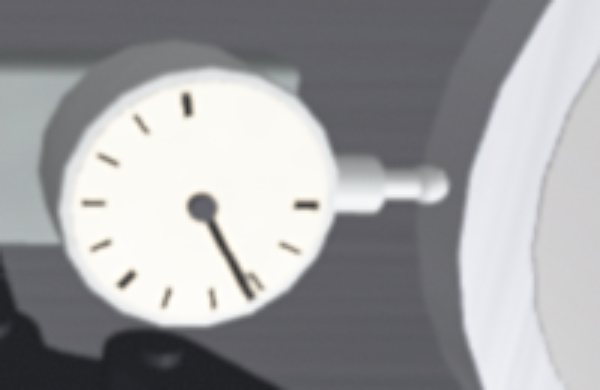

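The dial reads about 2.5 mm (pointer from (203,205) to (250,297) in the crop). Next I unload the arm, release, lift and go over the knob.

Call:
step_arm([
  {"dx": 0,"dy": -0.008,"dz": 0,"ax": 0,"ay": 0,"az": 0,"gripper": 0},
  {"dx": 0,"dy": -0.008,"dz": 0,"ax": 0,"ay": 0,"az": 0,"gripper": 0},
  {"dx": 0,"dy": 0,"dz": 0,"ax": 0,"ay": 0,"az": 0,"gripper": 0.45},
  {"dx": 0,"dy": 0,"dz": 0,"ax": 0,"ay": 0,"az": 0,"gripper": 0.45},
  {"dx": 0,"dy": 0,"dz": 0,"ax": 0,"ay": 0,"az": 0,"gripper": 0.45},
  {"dx": 0,"dy": 0,"dz": 0,"ax": 0,"ay": 0,"az": 0,"gripper": 0.45},
  {"dx": 0,"dy": 0,"dz": -0.05,"ax": 0,"ay": 0,"az": 0,"gripper": 0.45},
  {"dx": 0,"dy": 0,"dz": -0.14,"ax": 0,"ay": 0,"az": 0,"gripper": 0.45},
  {"dx": 0,"dy": 0,"dz": -0.14,"ax": 0,"ay": 0,"az": 0,"gripper": 0.45},
  {"dx": 0.032,"dy": 0.135,"dz": 0,"ax": 0,"ay": 0,"az": 0,"gripper": 0.45},
  {"dx": 0.032,"dy": 0.135,"dz": 0,"ax": 0,"ay": 0,"az": 0,"gripper": 0.45},
  {"dx": 0.032,"dy": 0.135,"dz": 0,"ax": 0,"ay": 0,"az": 0,"gripper": 0.45},
  {"dx": 0.032,"dy": 0.135,"dz": 0,"ax": 0,"ay": 0,"az": 0,"gripper": 0.45},
  {"dx": 0.032,"dy": 0.135,"dz": 0,"ax": 0,"ay": 0,"az": 0,"gripper": 0.45},
  {"dx": 0,"dy": 0,"dz": 0,"ax": 0,"ay": 0,"az": 0,"gripper": 0.45},
  {"dx": 0,"dy": 0,"dz": 0,"ax": 0,"ay": 0,"az": 0,"gripper": 0.45},
])

```text
clock: 8.9
eef_pos: [594.4, -179.9, 193.8]
tool_rot: [-3.141, -0.001, -0.391]
force: [0.1, -0.1, -0.2]
width: 38.5
gripper_force: 0.0
```

```bash
cat > look.py <<'E'
import sys
from h import *
s=ctrl.read_state();im=ctrl.get_image('wrist');T=Tw(im,s);P=cloud(im,T);np.save('w4.npy',np.array((im,s),dtype=object),allow_pickle=True)
cv2.imwrite(sys.argv[1],im['color'][:,:,::-1])
hsv=cv2.cvtColor(im['color'],cv2.COLOR_RGB2HSV)
b=(hsv[...,1]>140)&(hsv[...,0]<20)&(P[...,2]>112)&(P[...,2]<125)&(np.hypot(P[...,0]-546,P[...,1]+167)<75)
uv=np.argwhere(b)[:,::-1];
c,r=cv2.minEnclosingCircle(uv.astype(np.float32)) if len(uv) else ((0,0),0)
k=ray(im,T,c,118)[0];print('knob',b.sum(),c,k,P[b].mean(0) if len(uv) else 0,'ang',np.degrees(np.arctan2(k[1]+167.2,k[0]-546.2)),np.hypot(k[1]+167.2,k[0]-546.2))
print(s['clock'],s['eef_pos'],s['tool_rot'],s['force'],s['width'])
E
python3 look.py pics/w6.png
```

```text
knob 576 (260.867919921875, 197.33963012695312) [ 594.60431567 -183.6174646   118.        ] [ 594.43219514 -183.46642643  117.35749027] ang -18.735578207556465 51.112727569653714
8.9 [ 594.35910281 -179.87529921  193.79364949] [-3.14051820e+00 -7.44389854e-04 -3.91253114e-01] [ 0.14450962 -0.11736619 -0.21271738] 38.47961926858252
```

View pics/w6.png

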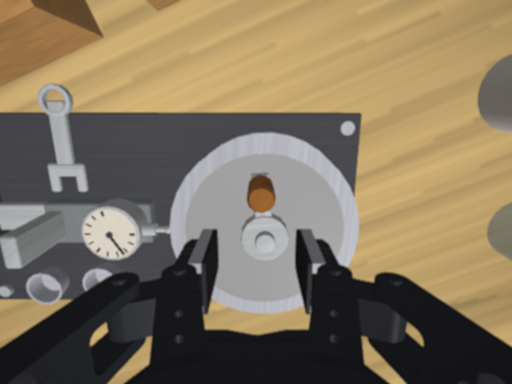

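Knob top at (261,195), hub (265,242) and dial (109,233) still read about 2 mm or more, with the tip at the rim. The knob sits about 3 mm farther in -y than the hand, so I correct, go down and grip.

Call:
step_arm([
  {"dx": 0.004,"dy": 0.01,"dz": 0.1,"ax": 0,"ay": 0,"az": 0,"gripper": 0.45},
  {"dx": 0,"dy": 0,"dz": 0.1,"ax": 0,"ay": 0,"az": 0,"gripper": 0.45},
  {"dx": 0,"dy": 0,"dz": 0.07,"ax": 0,"ay": 0,"az": 0,"gripper": 0.45},
  {"dx": 0,"dy": 0,"dz": 0.035,"ax": 0,"ay": 0,"az": 0,"gripper": 0.45},
  {"dx": 0,"dy": 0,"dz": 0,"ax": 0,"ay": 0,"az": 0,"gripper": 0.45},
  {"dx": 0,"dy": 0,"dz": 0,"ax": 0,"ay": 0,"az": 0,"gripper": 0},
  {"dx": 0,"dy": 0,"dz": 0,"ax": 0,"ay": 0,"az": 0,"gripper": 0},
  {"dx": 0,"dy": 0,"dz": 0,"ax": 0,"ay": 0,"az": 0,"gripper": 0},
  {"dx": 0,"dy": 0,"dz": 0,"ax": 0,"ay": 0,"az": 0,"gripper": 0},
])

```text
clock: 10.07
eef_pos: [594.9, -183.6, 102.7]
tool_rot: [-3.141, -0.002, -0.391]
force: [-0.5, 1.6, 5.8]
width: 19.4
gripper_force: 58.8
```

```bash
python3 - <<'E'
import numpy as np
from cell import ctrl
s=ctrl.read_state();print(s['eef_pos'],s['force'],s['width'],s['gripper_force'])
# steps from angle a0 (stand frame, deg) in 18deg rows; tool x = stand +x, tool y = stand -y
from math import *
for a0 in (5,):
    for i in range(20):
        a,b=radians(a0+18*i),radians(a0+18*(i+1));print(i,round(50*(cos(b)-cos(a))/300,4),round(-50*(sin(b)-sin(a))/300,4))
E
```

```text
[ 594.89884497 -183.61107339  102.68984961] [-0.49867057  1.6439966   5.75398947] 19.367949331339037 58.75751316547394
0 -0.0126 -0.0506
1 -0.0276 -0.0442
2 -0.0399 -0.0335
3 -0.0483 -0.0195
4 -0.052 -0.0036
5 -0.0506 0.0126
6 -0.0442 0.0276
7 -0.0335 0.0399
8 -0.0195 0.0483
9 -0.0036 0.052
10 0.0126 0.0506
11 0.0276 0.0442
12 0.0399 0.0335
13 0.0483 0.0195
14 0.052 0.0036
15 0.0506 -0.0126
16 0.0442 -0.0276
17 0.0335 -0.0399
18 0.0195 -0.0483
19 0.0036 -0.052
```

Call:
step_arm([
  {"dx": -0.0043,"dy": -0.0258,"dz": 0,"ax": 0,"ay": 0,"az": 0,"gripper": 0},
  {"dx": -0.0083,"dy": -0.0248,"dz": 0,"ax": 0,"ay": 0,"az": 0,"gripper": 0},
  {"dx": -0.0121,"dy": -0.0232,"dz": 0,"ax": 0,"ay": 0,"az": 0,"gripper": 0},
  {"dx": -0.0156,"dy": -0.0211,"dz": 0,"ax": 0,"ay": 0,"az": 0,"gripper": 0},
  {"dx": -0.0187,"dy": -0.0184,"dz": 0,"ax": 0,"ay": 0,"az": 0,"gripper": 0},
  {"dx": -0.0213,"dy": -0.0152,"dz": 0,"ax": 0,"ay": 0,"az": 0,"gripper": 0},
  {"dx": -0.0234,"dy": -0.0117,"dz": 0,"ax": 0,"ay": 0,"az": 0,"gripper": 0},
  {"dx": -0.025,"dy": -0.0079,"dz": 0,"ax": 0,"ay": 0,"az": 0,"gripper": 0},
  {"dx": -0.0259,"dy": -0.0039,"dz": 0,"ax": 0,"ay": 0,"az": 0,"gripper": 0},
  {"dx": -0.0262,"dy": 0.0002,"dz": 0,"ax": 0,"ay": 0,"az": 0,"gripper": 0},
])

```text
clock: 11.32
eef_pos: [566.0, -121.9, 102.8]
tool_rot: [-3.14, -0.01, -0.391]
force: [7.1, -1.2, -1.1]
width: 19.2
gripper_force: 58.7
```

```bash
python3 - <<'E'
from h import *
s=ctrl.read_state();im=ctrl.get_image('wrist')
np.save('w5.npy',np.array((im,s),dtype=object),allow_pickle=True)
cv2.imwrite('pics/w7.png',im['color'][:,:,::-1])
d=s['eef_pos'][:2]-[546.2,-167.2];print(s['eef_pos'],s['force'],np.hypot(*d),np.degrees(np.arctan2(d[1],d[0]))+22.5,s['width'])
E
```

```text
[ 566.00485812 -121.88908597  102.83579296] [ 7.1310789  -1.23237963 -1.07378053] 49.450089333937115 88.89043730265404 19.1979456453534
```

View pics/w7.png

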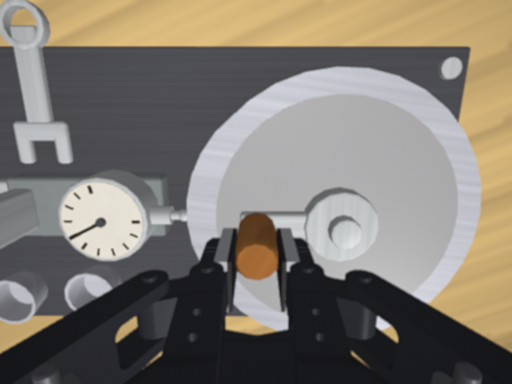

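The wheel turned with the hand and the dial reads about 6 mm (pointer from (100,222) to (70,237)), so the crest is near, as the rim measurement predicted. I carry on round.

Call:
step_arm([
  {"dx": -0.0258,"dy": 0.0043,"dz": 0,"ax": 0,"ay": 0,"az": 0,"gripper": 0},
  {"dx": -0.0248,"dy": 0.0083,"dz": 0,"ax": 0,"ay": 0,"az": 0,"gripper": 0},
  {"dx": -0.0232,"dy": 0.0121,"dz": 0,"ax": 0,"ay": 0,"az": 0,"gripper": 0},
  {"dx": -0.0211,"dy": 0.0156,"dz": 0,"ax": 0,"ay": 0,"az": 0,"gripper": 0},
  {"dx": -0.0184,"dy": 0.0187,"dz": 0,"ax": 0,"ay": 0,"az": 0,"gripper": 0},
  {"dx": -0.0152,"dy": 0.0213,"dz": 0,"ax": 0,"ay": 0,"az": 0,"gripper": 0},
  {"dx": -0.0117,"dy": 0.0234,"dz": 0,"ax": 0,"ay": 0,"az": 0,"gripper": 0},
  {"dx": -0.0079,"dy": 0.025,"dz": 0,"ax": 0,"ay": 0,"az": 0,"gripper": 0},
  {"dx": -0.0039,"dy": 0.0259,"dz": 0,"ax": 0,"ay": 0,"az": 0,"gripper": 0},
  {"dx": 0.0002,"dy": 0.0262,"dz": 0,"ax": 0,"ay": 0,"az": 0,"gripper": 0},
])

```text
clock: 12.62
eef_pos: [499.7, -152.3, 102.6]
tool_rot: [-3.139, -0.002, -0.39]
force: [2.4, 4.3, 8.5]
width: 19.6
gripper_force: 59.4
```

```bash
cat > st.py <<'E'
from h import *
s=ctrl.read_state()
d=s['eef_pos'][:2]-[546.2,-167.2];print(s['clock'],s['eef_pos'],s['force'],np.hypot(*d),(np.degrees(np.arctan2(d[1],d[0]))+22.5)%360,s['width'])
E
python3 st.py
```

```text
12.625 [ 499.73786585 -152.25042396  102.58798854] [2.36493062 4.29725864 8.50339756] 48.807988416042754 184.66399115928175 19.58885215804917
```

Call:
step_arm([
  {"dx": 0.0043,"dy": 0.0258,"dz": 0,"ax": 0,"ay": 0,"az": 0,"gripper": 0},
  {"dx": 0.0083,"dy": 0.0248,"dz": 0,"ax": 0,"ay": 0,"az": 0,"gripper": 0},
  {"dx": 0.0121,"dy": 0.0232,"dz": 0,"ax": 0,"ay": 0,"az": 0,"gripper": 0},
  {"dx": 0.0156,"dy": 0.0211,"dz": 0,"ax": 0,"ay": 0,"az": 0,"gripper": 0},
  {"dx": 0.0187,"dy": 0.0184,"dz": 0,"ax": 0,"ay": 0,"az": 0,"gripper": 0},
  {"dx": 0.0213,"dy": 0.0152,"dz": 0,"ax": 0,"ay": 0,"az": 0,"gripper": 0},
  {"dx": 0.0234,"dy": 0.0117,"dz": 0,"ax": 0,"ay": 0,"az": 0,"gripper": 0},
  {"dx": 0.025,"dy": 0.0079,"dz": 0,"ax": 0,"ay": 0,"az": 0,"gripper": 0},
  {"dx": 0.0259,"dy": 0.0039,"dz": 0,"ax": 0,"ay": 0,"az": 0,"gripper": 0},
  {"dx": 0.0262,"dy": -0.0002,"dz": 0,"ax": 0,"ay": 0,"az": 0,"gripper": 0},
  {"dx": 0.0258,"dy": -0.0043,"dz": 0,"ax": 0,"ay": 0,"az": 0,"gripper": 0},
  {"dx": 0.0248,"dy": -0.0083,"dz": 0,"ax": 0,"ay": 0,"az": 0,"gripper": 0},
  {"dx": 0.0232,"dy": -0.0121,"dz": 0,"ax": 0,"ay": 0,"az": 0,"gripper": 0},
  {"dx": 0.0211,"dy": -0.0156,"dz": 0,"ax": 0,"ay": 0,"az": 0,"gripper": 0},
  {"dx": 0.0184,"dy": -0.0187,"dz": 0,"ax": 0,"ay": 0,"az": 0,"gripper": 0},
  {"dx": 0.0152,"dy": -0.0213,"dz": 0,"ax": 0,"ay": 0,"az": 0,"gripper": 0},
  {"dx": 0.0117,"dy": -0.0234,"dz": 0,"ax": 0,"ay": 0,"az": 0,"gripper": 0},
  {"dx": 0.0079,"dy": -0.025,"dz": 0,"ax": 0,"ay": 0,"az": 0,"gripper": 0},
  {"dx": 0.0039,"dy": -0.0259,"dz": 0,"ax": 0,"ay": 0,"az": 0,"gripper": 0},
  {"dx": -0.0002,"dy": -0.0262,"dz": 0,"ax": 0,"ay": 0,"az": 0,"gripper": 0},
])

```text
clock: 15.12
eef_pos: [593.5, -187.3, 102.7]
tool_rot: [3.138, -0.002, -0.394]
force: [-1.4, -4.9, 6.5]
width: 19.7
gripper_force: 59.5
```

```bash
python3 st.py
```

```text
15.125 [ 593.45490554 -187.29673779  102.66854068] [-1.36534818 -4.85603323  6.54430214] 51.35080299055462 359.4607447903019 19.673665278127665
```

Call:
step_arm([
  {"dx": -0.0043,"dy": -0.0258,"dz": 0,"ax": 0,"ay": 0,"az": 0,"gripper": 0},
  {"dx": -0.0083,"dy": -0.0248,"dz": 0,"ax": 0,"ay": 0,"az": 0,"gripper": 0},
  {"dx": -0.0121,"dy": -0.0232,"dz": 0,"ax": 0,"ay": 0,"az": 0,"gripper": 0},
  {"dx": -0.0156,"dy": -0.0211,"dz": 0,"ax": 0,"ay": 0,"az": 0,"gripper": 0},
  {"dx": -0.0187,"dy": -0.0184,"dz": 0,"ax": 0,"ay": 0,"az": 0,"gripper": 0},
  {"dx": -0.0213,"dy": -0.0152,"dz": 0,"ax": 0,"ay": 0,"az": 0,"gripper": 0},
  {"dx": -0.0234,"dy": -0.0117,"dz": 0,"ax": 0,"ay": 0,"az": 0,"gripper": 0},
  {"dx": -0.025,"dy": -0.0079,"dz": 0,"ax": 0,"ay": 0,"az": 0,"gripper": 0},
  {"dx": -0.0259,"dy": -0.0039,"dz": 0,"ax": 0,"ay": 0,"az": 0,"gripper": 0},
  {"dx": 0,"dy": 0,"dz": 0,"ax": 0,"ay": 0,"az": 0,"gripper": 0},
])

```text
clock: 16.38
eef_pos: [569.8, -123.6, 102.6]
tool_rot: [-3.14, -0.003, -0.391]
force: [1.4, 0.7, 8.2]
width: 19.1
gripper_force: 59.4
```

```bash
cat > d2.py <<'E'
from h import *
def meas(im,s,roi=(40,165,170,275)):
    T=Tw(im,s);v=cv2.cvtColor(im['color'],cv2.COLOR_RGB2HSV);x0,x1,y0,y1=roi
    w=np.zeros((384,512),np.uint8);w[y0:y1,x0:x1]=((v[...,2]>225)&(v[...,1]<35)&(np.abs(cloud(im,T)[...,2]-66)<4))[y0:y1,x0:x1]
    c=max(cv2.findContours(w,cv2.RETR_EXTERNAL,2)[0],key=cv2.contourArea);m=np.zeros_like(w);cv2.fillConvexPoly(m,cv2.convexHull(c),1)
    m=cv2.erode(m,np.ones((5,5)));b=(m>0)&(v[...,2]<170)
    n,l,st,ce=cv2.connectedComponentsWithStats(b.astype(np.uint8));k=1+np.hypot(st[1:,2],st[1:,3]).argmax()
    p=ray(im,T,np.argwhere(l==k)[:,::-1],66)[:,:2];M=cv2.moments(m,True);g=ray(im,T,[M['m10']/M['m00'],M['m01']/M['m00']],66)[0,:2]
    u=np.linalg.svd(p-p.mean(0))[2][0];u*=np.sign((p.mean(0)-g)@u)
    th=(np.radians(-112.5)-np.arctan2(u[1],u[0]))%(2*np.pi)
    return th/.45,g,len(p),np.ptp((p-p.mean(0))@u)
if __name__=='__main__':
    import os
    for f in ('w5.npy',):
        print('old',meas(*np.load(f,allow_pickle=True)))
    s=ctrl.read_state();im=ctrl.get_image('wrist');np.save('now.npy',np.array((im,s),dtype=object),allow_pickle=True)
    print('now',meas(im,s))
E
python3 st.py;python3 d2.py
```

```text
16.375 [ 569.7724289  -123.56772442  102.64320878] [1.39205979 0.70353013 8.20671201] 49.59268975110492 84.11977126049052 19.095483751347416
old (np.float64(5.921652462581248), array([601.49594202, -33.02987271]), 187, np.float64(24.798175503736772))
now (np.float64(5.694908962619473), array([601.58389924, -32.99217534]), 179, np.float64(24.51372292064483))
```

Both readings make sense: 5.92 mm at 89° and 5.69 mm at 84°. I step 9° at a time past the crest and read after each step.

Call:
step_arm([
  {"dx": -0.0262,"dy": 0.0002,"dz": 0,"ax": 0,"ay": 0,"az": 0,"gripper": 0},
  {"dx": -0.0258,"dy": 0.0043,"dz": 0,"ax": 0,"ay": 0,"az": 0,"gripper": 0},
  {"dx": 0,"dy": 0,"dz": 0,"ax": 0,"ay": 0,"az": 0,"gripper": 0},
])

```text
clock: 16.8
eef_pos: [554.3, -118.7, 102.6]
tool_rot: [-3.14, -0.001, -0.391]
force: [-0.6, 1.5, 9.3]
width: 19.3
gripper_force: 59.7
```

```bash
python3 st.py;python3 d2.py
```

```text
16.8 [ 554.29651527 -118.70436215  102.62761131] [-0.55075635  1.54406783  9.30319545] 49.16686332832781 103.02168975469968 19.3300908125825
old (np.float64(5.921652462581248), array([601.49594202, -33.02987271]), 187, np.float64(24.798175503736772))Traceback (most recent call last):
  File "d2.py", line 17, in <module>
    print('now',meas(im,s))
                ~~~~^^^^^^
  File "d2.py", line 7, in meas
    n,l,st,ce=cv2.connectedComponentsWithStats(b.astype(np.uint8));k=1+np.hypot(st[1:,2],st[1:,3]).argmax()
                                                                       ~~~~~~~~~~~~~~~~~~~~~~~~~~~~~~~~~~^^
ValueError: attempt to get argmax of an empty sequence
```

Call:
step_arm([
  {"dx": -0.0248,"dy": 0.0083,"dz": 0,"ax": 0,"ay": 0,"az": 0,"gripper": 0},
  {"dx": 0,"dy": 0,"dz": 0,"ax": 0,"ay": 0,"az": 0,"gripper": 0},
])

```text
clock: 17.1
eef_pos: [546.2, -118.2, 102.6]
tool_rot: [-3.141, -0.001, -0.391]
force: [-0.5, 1.9, 8.9]
width: 19.6
gripper_force: 59.8
```

```bash
python3 st.py;python3 d2.py
```

```text
17.1 [ 546.2432052  -118.19212155  102.61146128] [-0.54018811  1.90100035  8.92380622] 49.00789749307748 112.44948822642696 19.57325058476608
old (np.float64(5.921652462581248), array([601.49594202, -33.02987271]), 187, np.float64(24.798175503736772))Traceback (most recent call last):
  File "d2.py", line 17, in <module>
    print('now',meas(im,s))
                ~~~~^^^^^^
  File "d2.py", line 7, in meas
    n,l,st,ce=cv2.connectedComponentsWithStats(b.astype(np.uint8));k=1+np.hypot(st[1:,2],st[1:,3]).argmax()
                                                                       ~~~~~~~~~~~~~~~~~~~~~~~~~~~~~~~~~~^^
ValueError: attempt to get argmax of an empty sequence
```

Call:
step_arm([
  {"dx": -0.0232,"dy": 0.0121,"dz": 0,"ax": 0,"ay": 0,"az": 0,"gripper": 0},
  {"dx": 0,"dy": 0,"dz": 0,"ax": 0,"ay": 0,"az": 0,"gripper": 0},
])

```text
clock: 17.4
eef_pos: [538.1, -119.0, 102.6]
tool_rot: [-3.141, -0.0, -0.391]
force: [-0.1, 1.1, 9.8]
width: 19.4
gripper_force: 59.8
```

```bash
python3 st.py;python3 d2.py
```

```text
17.4 [ 538.10100772 -119.00093705  102.58862772] [-0.12276856  1.11805     9.81417239] 48.874772073921584 122.0384273657302 19.39626710482788
old (np.float64(5.921652462581248), array([601.49594202, -33.02987271]), 187, np.float64(24.798175503736772))Traceback (most recent call last):
  File "d2.py", line 17, in <module>
    print('now',meas(im,s))
                ~~~~^^^^^^
  File "d2.py", line 7, in meas
    n,l,st,ce=cv2.connectedComponentsWithStats(b.astype(np.uint8));k=1+np.hypot(st[1:,2],st[1:,3]).argmax()
                                                                       ~~~~~~~~~~~~~~~~~~~~~~~~~~~~~~~~~~^^
ValueError: attempt to get argmax of an empty sequence
```

```bash
python3 - <<'E'
t=open('d2.py').read()
t=t.replace("x0,x1,y0,y1=roi","\n    c=np.linalg.inv(T)@[601.5,-33,66,1];x,y=int(c[0]/c[2]*im['fx']+im['cx']),int(c[1]/c[2]*im['fy']+im['cy']);x0,x1,y0,y1=max(x-62,0),x+62,max(y-52,0),y+52")
t=t.replace("    for f in ('w5.npy',):\n        print('old',meas(*np.load(f,allow_pickle=True)))\n","")
open('d2.py','w').write(t)
E
python3 d2.py
```

```text
Traceback (most recent call last):
  File "d2.py", line 16, in <module>
    print('now',meas(im,s))
                ~~~~^^^^^^
  File "d2.py", line 8, in meas
    n,l,st,ce=cv2.connectedComponentsWithStats(b.astype(np.uint8));k=1+np.hypot(st[1:,2],st[1:,3]).argmax()
                                                                       ~~~~~~~~~~~~~~~~~~~~~~~~~~~~~~~~~~^^
ValueError: attempt to get argmax of an empty sequence
```

```bash
python3 - <<'E'
from h import *
im,s=np.load('now.npy',allow_pickle=True);T=Tw(im,s);c=np.linalg.inv(T)@[601.5,-33,66,1];x,y=c[:2]/c[2]*im['fx']+[im['cx'],im['cy']];print(x,y,im['fy'])
x,y=int(x),int(y);v=cv2.cvtColor(im['color'],cv2.COLOR_RGB2HSV)
print(v[y-20:y+21:8,max(x-24,0):x+25:8,2]);print(v[y-20:y+21:8,max(x-24,0):x+25:8,1]);print(cloud(im,T)[y-20:y+21:8,max(x-24,0):x+25:8,2].round())
cv2.imwrite('pics/w8.png',np.hstack([im['color'][:,:200,::-1]]))
E
```

```text
81.46027742627126 177.14410243033467 309.5736117622081
[[222 220 221 224 223 222 224]
 [220 221 222 221 222 222 222]
 [220 221 221 206 221 222 222]
 [221 223 217  75 219 222 222]
 [224 223 219 224 221 222 222]
 [223 223  98 221 221 221 221]]
[[24 24 24 23 23 23 24]
 [24 24 23 24 24 24 23]
 [24 24 24 26 24 24 23]
 [24 24 26 17 27 24 23]
 [23 23 27 25 24 24 24]
 [22 24 21 24 24 24 24]]
[[66. 66. 66. 66. 65. 65. 66.]
 [66. 66. 66. 66. 67. 65. 65.]
 [66. 67. 66. 65. 67. 67. 66.]
 [66. 65. 66. 70. 65. 66. 65.]
 [65. 66. 66. 66. 66. 66. 65.]
 [66. 67. 69. 65. 65. 67. 66.]]
```

View pics/w8.png

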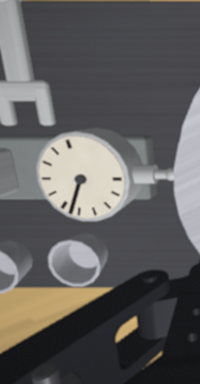

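The last picture shows the pointer from (80,179) to (72,213), about 4 mm, so 122° is past the crest. I turn back about 24° and lower the brightness threshold.

Call:
step_arm([
  {"dx": 0.0232,"dy": -0.0121,"dz": 0,"ax": 0,"ay": 0,"az": 0,"gripper": 0},
  {"dx": 0.0248,"dy": -0.0083,"dz": 0,"ax": 0,"ay": 0,"az": 0,"gripper": 0},
  {"dx": 0,"dy": 0,"dz": 0,"ax": 0,"ay": 0,"az": 0,"gripper": 0},
])

```text
clock: 17.88
eef_pos: [553.3, -118.5, 102.6]
tool_rot: [-3.141, 0.001, -0.391]
force: [-0.4, 2.3, 10.3]
width: 19.6
gripper_force: 59.9
```

```bash
sed -i 's/>225/>190/;s/<35)/<45)/;s/<170)/<150)/' d2.py; python3 st.py;python3 d2.py
```

```text
17.875 [ 553.30437417 -118.53124901  102.5698508 ] [-0.44946277  2.34938663 10.33513595] 49.184544882539946 104.19496120889048 19.58425800672326
now (np.float64(5.980409307609591), array([601.09832903, -33.89793477]), 185, np.float64(25.56181272902178))
```

Call:
step_arm([
  {"dx": 0.013,"dy": -0.0025,"dz": 0,"ax": 0,"ay": 0,"az": 0,"gripper": 0},
  {"dx": 0,"dy": 0,"dz": 0,"ax": 0,"ay": 0,"az": 0,"gripper": 0},
])

```text
clock: 18.18
eef_pos: [556.0, -119.0, 102.5]
tool_rot: [-3.141, 0.003, -0.391]
force: [-3.5, 4.0, 13.5]
width: 19.3
gripper_force: 60.1
```

```bash
python3 st.py;python3 d2.py
```

```text
18.175 [ 555.99513762 -118.96515566  102.53714208] [-3.49705564  4.04165261 13.45984604] 49.21935523073027 101.02093493704706 19.33434385096555
now (np.float64(6.067826235135213), array([601.13552136, -33.94958664]), 185, np.float64(25.83207140154356))
```

Call:
step_arm([
  {"dx": 0.01,"dy": -0.001,"dz": 0,"ax": 0,"ay": 0,"az": 0,"gripper": 0},
  {"dx": 0,"dy": 0,"dz": 0,"ax": 0,"ay": 0,"az": 0,"gripper": 0},
])

```text
clock: 18.48
eef_pos: [558.6, -119.5, 102.5]
tool_rot: [-3.141, 0.004, -0.391]
force: [-3.4, 3.7, 13.3]
width: 19.2
gripper_force: 60.1
```

```bash
python3 st.py;python3 d2.py
```

```text
18.475 [ 558.63167241 -119.53181206  102.5266888 ] [-3.37840768  3.65665511 13.27153039] 49.262588445985536 97.8830728725832 19.207914229519506
now (np.float64(6.103757798783496), array([601.20480771, -34.02921195]), 186, np.float64(25.72914043750669))
```

The dial peaks at about 6.1 mm near 98°. I unload the hand, let go and lift.

Call:
step_arm([
  {"dx": -0.006,"dy": 0.001,"dz": 0,"ax": 0,"ay": 0,"az": 0,"gripper": 0},
  {"dx": 0,"dy": 0,"dz": 0,"ax": 0,"ay": 0,"az": 0,"gripper": 0.4},
  {"dx": 0,"dy": 0,"dz": 0,"ax": 0,"ay": 0,"az": 0,"gripper": 0.4},
  {"dx": 0,"dy": 0,"dz": 0,"ax": 0,"ay": 0,"az": 0,"gripper": 0.4},
  {"dx": 0,"dy": 0,"dz": 0,"ax": 0,"ay": 0,"az": 0,"gripper": 0.4},
  {"dx": 0,"dy": 0,"dz": -0.05,"ax": 0,"ay": 0,"az": 0,"gripper": 0.4},
  {"dx": 0,"dy": 0,"dz": -0.1,"ax": 0,"ay": 0,"az": 0,"gripper": 0.4},
  {"dx": 0,"dy": 0,"dz": -0.1,"ax": 0,"ay": 0,"az": 0,"gripper": 0.4},
  {"dx": 0,"dy": 0,"dz": -0.1,"ax": 0,"ay": 0,"az": 0,"gripper": 0.4},
  {"dx": 0,"dy": 0,"dz": 0,"ax": 0,"ay": 0,"az": 0,"gripper": 0.4},
])

```text
clock: 19.77
eef_pos: [560.5, -120.9, 209.9]
tool_rot: [-3.14, -0.006, -0.391]
force: [0.4, -0.4, 0.7]
width: 34.3
gripper_force: 0.0
```

```bash
python3 look.py pics/w9.png;python3 d2.py
```

```text
knob 495 (255.98484802246094, 197.13636779785156) [ 558.23217031 -119.66890398  118.        ] [ 558.14106543 -119.4316444   117.39763449] ang 75.79438773909733 49.03038049100854
19.775 [ 560.46223197 -120.9324209   209.94482284] [-3.14024576 -0.00622365 -0.39147689] [ 0.44424112 -0.41036575  0.74473169] 34.34849442836277
now (np.float64(6.082242640124029), array([600.99951001, -33.3123549 ]), 72, np.float64(25.160352661678438))
```

View pics/w9.png

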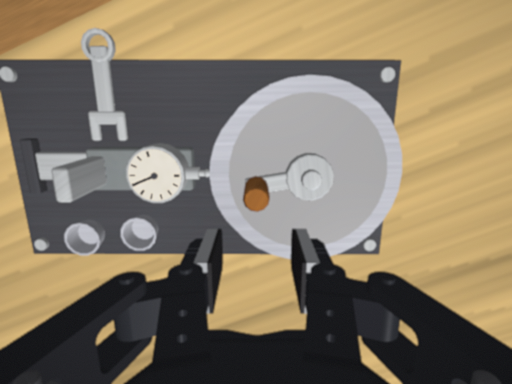

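The knob is free and the wheel stays put with the dial still at about 6.1 mm; the cups and spanner are where they were. As a check on the crest angle I compare this with the dial's base reading and the rim outline.

```bash
python3 - <<'E'
from h import *
from d2 import meas
from scipy.optimize import least_squares
def rim(im,s,x0):
    T=Tw(im,s);P=cloud(im,T);h=cv2.cvtColor(im['color'],cv2.COLOR_RGB2HSV)
    w=((h[...,2]>105)&(h[...,1]<60)&(P[...,2]>50)&(P[...,2]<75)&(np.hypot(P[...,0]-546,P[...,1]+167)<97)).astype(np.uint8)
    c=max(cv2.findContours(w,0,cv2.CHAIN_APPROX_NONE)[0],key=cv2.contourArea)[:,0]
    q=ray(im,T,c,62)[:,:2]
    o=least_squares(lambda p:np.hypot(*(q-p[:2]).T)-p[2],[546,-167,90],loss='cauchy',f_scale=.3).x
    a=(np.degrees(np.arctan2(*(q-o[:2]).T[::-1]))-x0+180)%360-180;r=np.hypot(*(q-o[:2]).T);print(o)
    print([(t,round(float(np.median(r[abs(a-t)<4])),1)) for t in range(-60,61,8) if (abs(a-t)<4).any()])
im,s=np.load('w3.npy',allow_pickle=True);print('base',meas(im,s)[0])
rim(*np.load('w1.npy',allow_pickle=True),-28)
rim(*np.load('w4.npy',allow_pickle=True),67.5)
E
```

```text
base 2.284477069092671
[ 546.31351961 -167.17871479   89.77467884]
[(-60, 89.3), (-52, 89.4), (-44, 89.4), (-36, 89.5), (-28, 90.9), (-20, 91.7), (-12, 92.5), (-4, 92.9), (4, 92.4), (12, 92.6), (20, 91.8), (28, 91.2), (36, 90.2), (44, 89.6), (52, 89.8), (60, 89.7)]
[ 545.62443971 -167.33738912   89.55915265]
[(-60, 89.4), (-52, 89.4), (-44, 89.5), (-36, 89.5), (-28, 91.0), (-20, 92.0), (-12, 92.9), (-4, 93.6), (4, 93.5), (12, 93.0), (20, 92.4), (28, 91.4), (36, 90.1), (44, 89.3), (52, 89.4), (60, 89.5)]
```

```bash
python3 -c "
from cell import ctrl
print(ctrl.finish_job())"
```

```text
the job is handed in; nothing more can be done
None
```

The job is handed in (no verdict shown): the wheel made its full anticlockwise turn with the plunger on the rim. The crest now stands within about 1° of the plunger, which reads about 6.1 mm, roughly 3.8 mm above its base reading.

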